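# Free a stone tray from its screw clamp and stack it

### The job

Unscrew the hand nut that holds the stone tray down in the bench clamp, lift the nut off its post and set it down flat in the shallow steel dish. Then take the freed tray out of the clamp and stack it right way up on the tray in the wooden holder, cut corner over cut corner, so that its skirt sits fully home over the raised lip of the lower tray. Do not drop the nut or the tray, leave the lower tray seated and the other things on the bench undisturbed, and let go of everything at the end.

Things in the scene. Friction and masses are not known exactly. Their poses are not given: they have to be found in the camera images.
- clamp: Grey bench clamp, fixed. Origin on the bench under the tray's centre; x along the tray's 60 mm, y along its 44 mm. Plinth x +-30, y -54 to +36, 25 high; foot strip x +-8, y -65 to +47, 8 high. Cheeks, x +-26, tops at z 45.5: at y +24 to +36 and y -54 to -24. So the tray's long sides have only 2 mm beside them; its short ends (x +-30) are open to the bench. All mm.
- post (a point): Centre of the top of the clamp's threaded steel post, z 65.5 mm, at (0, -39 mm) of the clamp on its wide cheek; 26 mm across the thread. Right-hand thread: the nut comes off anticlockwise seen from above, rises 7 mm a turn and is free of the thread after about one and a quarter turns (1.1 to 1.4, it varies), then lifts straight off. Its underside must rise 20 mm in all to clear the post.
- nut: Steel hand nut, closed top, 32 mm high, on the post. Origin at the centre of its underside, z up its axis. Flange 52 mm across, 8 mm high, reaching over the tray's edge; above it a twelve-sided grip 42 mm across flats. Starts resting on the wide cheek (z 45.5 mm). Turns easily, stays at the height it is turned to; play about 1.4 mm up and down, 1.5 mm sideways. 0.10 to 0.20 kg.
- tray: Tray to move: aluminium, 60 (x) x 44 (y) mm, origin at the centre of its underside. Outer sides 16 mm high, corner (+x, +y) cut 45 degrees by 14 mm; on top a lip 49 x 33 mm, 4 mm high, same corner cut; below a skirt 5 mm deep, 3 mm walls, that fits over such a lip with 2.5 mm play all round. Starts in the clamp, underside at z 25 mm over a 4 mm lip, axes along the clamp's. 60 to 130 g.
- lower_tray: A tray of the same kind, loose, seated in the holder with its underside at z 12 mm, axes along the holder's. When stacked on it, the other tray's origin is 16 mm above this one's and its axes point the same way.
- holder: Wooden stacking holder, fixed. Origin on the bench under its centre. Plinth 86 (x) x 44 (y) mm, 12 mm high, with a 4 mm lip for a tray. A cheek stands at each end, x +-33 to +-43 mm, y +-18 mm, tops at z 47 mm: only 3 mm beside a tray's short ends, while its long sides (y +-22 mm) are open down to the bench.
- dish: Shallow round steel dish, fixed, 120 mm across its rim, 10 mm high, floor 3 mm above the bench and about 106 mm across. Origin at its centre on the bench.
- mandrel: Bystander: tapered steel ring mandrel standing on a round wooden foot 72 mm across, 226 mm tall in all, loose. Origin at the centre of its foot.
- jar: Bystander: small jar, 48 mm across, 62 mm tall, loose. Origin at the centre of its underside.
- ring_box: Bystander: open wooden box 50 x 50 x 32 mm, loose. Origin at the centre of its underside.
- pliers: Bystander: pliers lying flat, about 115 mm along x (x -61 to +54 mm) and 45 mm wide, 11 mm high, loose. Origin on the bench near the middle.
Not all that is in view belongs to the job. Leave any yellow look-alike of the nut alone.

How it is judged:
By the outcome, as a careful person would: the job done as asked, in the order asked, and still so for the second after the job is handed in, with the robot touching nothing.
It also fails if it takes over 72 s, if anything falls off the work surface, if the arm or the gripper's body presses on something with over 40 N, if the wrist force passes 120 N, or if a joint passes its speed limit or range.

### The arm

A 6-joint arm with a two-finger parallel gripper is mounted at the origin on the work surface. World frame = base frame: x ahead of the robot, y to its left, z up, the work surface at z = 0. Lengths are in mm, angles in rad, forces in N, time in s.
With the tool pointing down it reaches from about 250 to 775 mm from the base axis. Payload 4 kg.
Tool frame: the origin (TCP) lies midway between the tips of the shut fingers; the grasp point (between the pads) lies grasp_offset behind it (grasp_offset is the distance from the TCP to the grasp point, in mm); x points along the fingers, y is the direction in which the jaws open and shut, and the axes are right-handed (so a half turn about x gives the same grasp; the last joint's range is limited). The gripper opens to 94 mm and grips with 3 to 60 N. Pads are 16 mm wide; open, the fingers measure 119 mm over their backs; the gripper's body (75 mm by 177 mm) begins 78 mm behind the grasp point.
Start: joints at [-1.323, 0.087, 1.371, -0, 1.684, -0.103], TCP at [189.006, -516.527, 170.606] pointing down, gripper open.
Joint ranges: [-3.1, 3.1], [-0.76, 2.03], [0.27, 2.55], [-1.08, 4.22], [0.17, 2.65], [-2.57, 2.57]. Speed limits (rad/s): [2.79, 2.79, 3.14, 3.14, 3.14, 3.14].

### API

Orientations are given as a rotation vector (axis times angle).
In Python, from workcell import get_state, grab_frame, finish_job, grasp_offset gives the robot as it stands.
- The arm moves only by the tool drive_tool, never from a script. Its argument "motion" is one flat list of numbers, 5 for each row, row after row: the opening, from 0 (shut) to 1 (fully open), then the shift along the tool's x, y, z as a fraction of full scale, then the turn about the tool's x as a fraction of full scale. A call has 1 to 8 rows; each row is the pose to reach, as a shift and turn from the pose commanded when the call began, along the tool's axes at that moment, turning the shorter way round; what a row does not reach only later rows make up. Full scale, the value 1, is 0.1 m for a shift and pi rad for a turn. A row lasts 1/8 s, in which the tool goes at most 62.5 mm and 10.7 degrees, less where a joint would pass 70% of its speed; a pose out of reach is approached as far as the arm can. A call with a number of a shift or a turn outside -1 to 1 is refused whole. A call with a gripper value outside its range is refused whole. The fingers move at their own pace and stop on an object; the grip force is fixed at half the most. Time passes only in rows, so rows that repeat a pose let the fingers close. It gives the time, the measured TCP pose, the force and the opening at its end, in the units of the state.
- get_state(): the state, without advancing time (a new reading comes with each control period).
- grab_frame(name): name is "scene" or "side" or "wrist"; returns a dict with "image" (400x640x3 uint8, red, green, blue), "depth" (400x640 float32, mm along the optical axis (not along the pixel's ray), 0 where there is no reading), "fx", "fy", "cx", "cy" (pixels), "pose" (4x4, takes a point from camera to world coordinates). Camera axes: x right, y down, z forward; pixel columns grow to the right and rows downward; lengths in mm; the calibration is good to about 2 mm. A picture is of the moment at which its call begins.
- finish_job(): hands the job in, once; it reports no verdict.
The state is a dict: "time_s": time; "qpos": joint angles; "joint_velocities": joint speeds; "tau": joint torques, N m; "tcp_pos": TCP position; "eef_rot": TCP orientation; "wrist_force": force on the tool from outside, world axes, zero at the start; "moment": the same for the moment, N m; "gripper_width": opening from 0.0 (shut) to 1.0 (fully open).
Only numpy, scipy, OpenCV 4.12 (cv2) and the standard library are available. Lean on these libraries where they do the work, as an engineer would, in place of code of your own. Each camera call takes 0.05 s, during which the arm holds its last target. There are 200 camera calls.

## Working session

There is one attempt and no reset: what is moved stays moved. The work goes in short steps, Python scripts to look and compute and a tool call to move; the robot and the scene stay as the last step left them, time stands still between calls to the robot, and variables do not carry over. Pictures are saved under pics/ and viewed, about 8 in all and at most 12, crops included, and the job is handed in when it is done.

Besides the shell and the picture viewer there is one more tool, called after "Emit:" as name(argument=value, ...) on one line, values as JSON. drive_tool: Moves the arm, as the interface text tells. Shift numbers are shares of 0.1 m and turn numbers shares of pi rad, none past 1 either way. Its arguments: {"type":"object","properties":{"motion":{"type":"array","items":{"type":"number"}}},"required":["motion"]}

```bash
mkdir -p pics; ls
cat > h.py <<'E'
import numpy as np, cv2
from scipy.spatial.transform import Rotation as R
from workcell import *
def save(n,f): cv2.imwrite(f'pics/{n}.png',cv2.cvtColor(f['image'],cv2.COLOR_RGB2BGR)); np.savez(f'pics/{n}.npz',**f)
def cloud(f):
    v,u=np.mgrid[:400,:640]; d=f['depth']
    p=np.stack([(u-f['cx'])*d/f['fx'],(v-f['cy'])*d/f['fy'],d],-1)
    return p@f['pose'][:3,:3].T+f['pose'][:3,3]
def ray(f,u,v,z):
    T=f['pose'];r=T[:3,:3]@np.array([(u-f['cx'])/f['fx'],(v-f['cy'])/f['fy'],1]);return T[:3,3]+r*(z-T[2,3])/r[2]
E
python3 - <<'E'
from h import *
print(get_state(),grasp_offset)
for n in ['scene','side']:
    f=grab_frame(n);save(n,f);print(n,f['fx'],f['pose'].round(2).tolist())
a=cv2.imread('pics/scene.png')
E
```

```text
pics
{'time_s': 0.0, 'qpos': array([-1.32308187e+00,  8.79179992e-02,  1.37224204e+00,  2.12861554e-05,
        1.68359088e+00, -1.03125617e-01]), 'joint_velocities': array([-0.00055272, -0.00142416, -0.00035498, -0.00048712, -0.00020351,
        0.00086004]), 'tau': array([ 9.25426830e-04, -3.40178204e+01, -3.02423823e+01,  7.19183427e-02,
        3.28394689e-02, -1.83514771e-04]), 'tcp_pos': array([ 188.86483615, -515.89483179,  169.43067893]), 'eef_rot': array([ 2.03133036,  0.36228597, -2.03160846]), 'wrist_force': array([0.48853171, 0.10491463, 0.27423527]), 'moment': array([ 0.01438937, -0.02686807,  0.01542963]), 'gripper_width': 0.9980376311352822} 18.8
scene 433.8732450099425 [[0.14, 0.79, -0.6, 1003.32], [0.99, -0.11, 0.09, -96.99], [0.01, -0.61, -0.79, 724.43], [0.0, 0.0, 0.0, 1.0]]
side 513.2294180453274 [[0.99, -0.11, 0.08, 444.44], [-0.14, -0.73, 0.67, -829.9], [-0.02, -0.67, -0.74, 1005.84], [0.0, 0.0, 0.0, 1.0]]
```

View pics/scene.png

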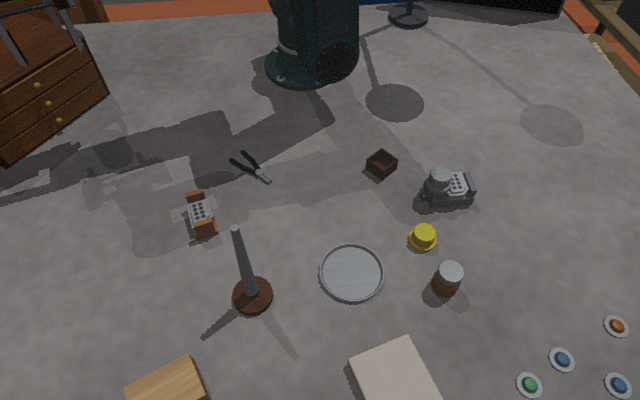

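View pics/side.png

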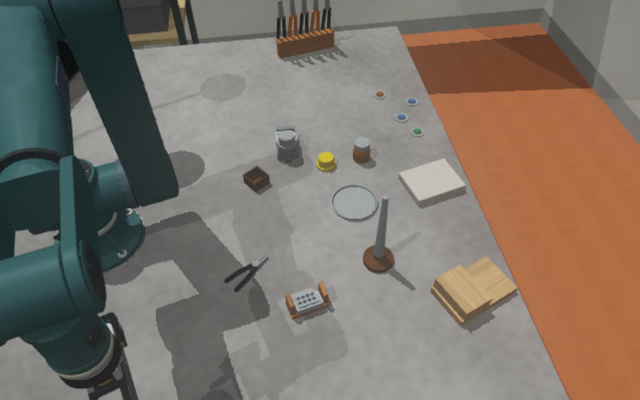

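The scene view shows the clamp at (447,187) with the nut at its left end, the dish at (352,272), the holder at (202,216), the yellow decoy at (423,237), the mandrel at (252,295) and the jar at (447,279). The side view agrees: clamp (287,145), holder (307,300).

```bash
cat >> h.py <<'E'
def load(n): return dict(np.load(f'pics/{n}.npz'))
E
python3 - <<'E'
from h import *
f=load('scene');g=load('side')
for n,u,v,z in [('nut',441,176,77),('traytop',458,183,41),('dish',352,272,8),('holder',201,212,30),('yellow',423,231,25),('jar',449,272,62),('box',381,160,32),('mandrel foot',252,293,10),('mandreltip',236,229,226),('pliers',255,170,5)]: print(n,ray(f,u,v,z).round(0),cloud(f)[v,u].round(0))
for n,u,v,z in [('nut',287,138,77),('dish',355,202,8),('holder',307,300,28)]: print(n,ray(g,u,v,z).round(0),cloud(g)[v,u].round(0))
I=lambda f,x,y,w,h,s:cv2.resize(cv2.cvtColor(f['image'][y:y+h,x:x+w],cv2.COLOR_RGB2BGR),None,fx=s,fy=s,interpolation=cv2.INTER_CUBIC)
top=np.hstack([I(f,405,155,80,60,5),I(f,165,180,80,60,5)]);bot=np.hstack([I(g,257,115,80,60,5),I(g,267,270,80,60,5)])
cv2.imwrite('pics/c1.png',np.vstack([top,bot]))
E
```

```text
nut [494. 219.  77.] [494. 218.  78.]
traytop [488. 265.  41.] [492. 262.  46.]
dish [641.  19.   8.] [639.  19.   5.]
holder [ 483. -254.   30.] [ 485. -253.   32.]
yellow [582. 167.  25.] [587. 164.  33.]
jar [691. 174.  62.] [690. 174.  61.]
box [397. 126.  32.] [373. 135.   4.]
mandrel foot [ 658. -165.   10.] [ 672. -162.   38.]
mandreltip [ 665. -162.  226.] [ 664. -162.  224.]
pliers [ 366. -146.    5.] [ 369. -146.    8.]
nut [487. 211.  77.] [486. 205.  82.]
dish [639.  16.   8.] [639.  16.   9.]
holder [ 481. -260.   28.] [ 481. -263.   33.]
```

View pics/c1.png

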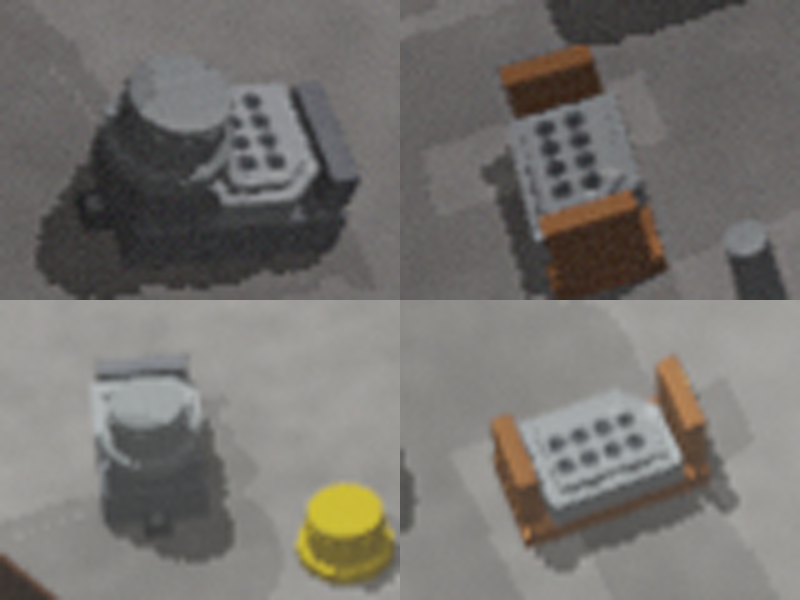

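The enlarged views show the narrow cheek at the clamp's far +y end and the tray's cut corner towards +x/+y. The lower tray's cut corner is also towards +x/+y, so both frames are near the world axes with a small yaw. I'll move the wrist camera over the clamp next.

```bash
cat >> h.py <<'E'
def plan(pos,turn=0,ref=None):
    """world TCP target -> shift units along tool axes from the present measured pose (and turn/pi passed through)"""
    s=get_state(); M=R.from_rotvec(s['eef_rot']).as_matrix()
    d=(np.array(pos)-s['tcp_pos'])@M/100
    y=M[:,1]; print('pos',s['tcp_pos'].round(1),'jaw yaw',np.degrees(np.arctan2(y[1],y[0])).round(2),'shift',d.round(3),'q6',s['qpos'][5].round(3),'t',s['time_s'],'F',s['wrist_force'].round(1),'w',s['gripper_width'].round(3)); return d
E
python3 - <<'E'
from h import *
print(R.from_rotvec(get_state()['eef_rot']).as_matrix().round(3)); plan([470,130,250])
f=grab_frame('wrist');s=get_state();M=np.eye(4);M[:3,:3]=R.from_rotvec(s['eef_rot']).as_matrix();M[:3,3]=s['tcp_pos'];print((np.linalg.inv(M)@f['pose']).round(3),f['fx'])
E
```

```text
[[-0.001  0.344 -0.939]
 [ 0.002 -0.939 -0.344]
 [-1.    -0.002 -0.   ]]Traceback (most recent call last):
  File "<stdin>", line 2, in <module>
  File "h.py", line 16, in plan
    y=M[:,1]; print('pos',s['tcp_pos'].round(1),'jaw yaw',np.degrees(np.arctan2(y[1],y[0])).round(2),'shift',d.round(3),'q6',s['qpos'][5].round(3),'t',s['time_s'],'F',s['wrist_force'].round(1),'w',s['gripper_width'].round(3)); return d
                                                                                                                                                                                                     ^^^^^^^^^^^^^^^^^^^^^^^^
AttributeError: 'float' object has no attribute 'round'
```

Emit:
drive_tool(motion=[1,-0.1,-0.43,-0.4,0,1,-0.13,-0.85,-0.81,0,1,-0.13,-0.85,-0.81,0])

```text
time_s: 0.48
tcp_pos: [237.1, -406.4, 184.1]
eef_rot: [2.029, 0.363, -2.027]
wrist_force: [-0.7, -0.9, 0.9]
gripper_width: 0.998
```

Emit:
drive_tool(motion=[1,-0.1,-0.43,-0.4,0,1,-0.13,-0.85,-0.81,0,1,-0.13,-0.85,-0.81,0])

```text
time_s: 0.85
tcp_pos: [283.8, -299.8, 197.1]
eef_rot: [2.028, 0.363, -2.027]
wrist_force: [0.5, 0.1, 0.3]
gripper_width: 1.0
```

Emit:
drive_tool(motion=[1,-0.1,-0.43,-0.4,0,1,-0.13,-0.85,-0.81,0,1,-0.13,-0.85,-0.81,0])

```text
time_s: 1.23
tcp_pos: [330.7, -192.5, 209.8]
eef_rot: [2.028, 0.364, -2.027]
wrist_force: [-0.1, -0.7, -1.2]
gripper_width: 1.001
```

Emit:
drive_tool(motion=[1,-0.1,-0.43,-0.4,0,1,-0.13,-0.85,-0.81,0,1,-0.13,-0.85,-0.81,0])

```text
time_s: 1.6
tcp_pos: [377.6, -85.2, 222.3]
eef_rot: [2.027, 0.364, -2.028]
wrist_force: [-0.4, 0.1, 0.5]
gripper_width: 0.999
```

Emit:
drive_tool(motion=[1,-0.1,-0.43,-0.4,0,1,-0.13,-0.85,-0.81,0,1,-0.13,-0.85,-0.81,0])

```text
time_s: 1.98
tcp_pos: [424.4, 21.6, 234.7]
eef_rot: [2.027, 0.362, -2.031]
wrist_force: [-0.4, -0.6, -0.8]
gripper_width: 1.004
```

Emit:
drive_tool(motion=[1,-0.1,-0.43,-0.4,0,1,-0.13,-0.85,-0.81,0,1,-0.13,-0.85,-0.81,0,1,-0.13,-0.85,-0.81,0])

```text
time_s: 2.48
tcp_pos: [470.4, 126.4, 247.8]
eef_rot: [2.03, 0.355, -2.034]
wrist_force: [-0.7, 0.5, 0.3]
gripper_width: 1.001
```

```bash
sed -i "s/s\['gripper_width'\].round(3)/round(s['gripper_width'],3)/;s/s\['qpos'\]\[5\].round(3)/np.degrees(s['qpos'][[0,5]]).round(1)/" h.py
python3 - <<'E'
from h import *
plan([490,215,120])
f=grab_frame('wrist');save('w1',f);s=get_state();M=np.eye(4);M[:3,:3]=R.from_rotvec(s['eef_rot']).as_matrix();M[:3,3]=s['tcp_pos'];print((np.linalg.inv(M)@f['pose']).round(3),f['fx'])
E
```

```text
pos [470.4 126.4 247.8] jaw yaw -70.1 shift [ 1.276 -0.768 -0.488] q6 [ 8.4 78.5] t 2.475 F [-0.7  0.5  0.3] w 1.001
[[-1.00000e-03 -2.65000e-01  9.64000e-01 -2.13581e+02]
 [ 1.00000e+00  1.00000e-03  1.00000e-03 -7.90000e-02]
 [-2.00000e-03  9.64000e-01  2.65000e-01 -7.74730e+01]
 [ 0.00000e+00  0.00000e+00  0.00000e+00  1.00000e+00]] 277.38013402715006
```

View pics/w1.png

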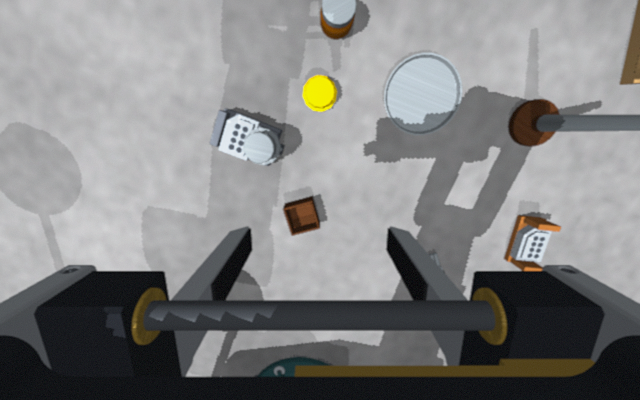

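The wrist view shows the clamp at (248,138) with the nut at (262,147), the dish at (422,92), the holder at (532,242) and the decoy at (320,92). I'll fit the nut, clamp, dish and holder from the depth in all views.

```bash
cat >> h.py <<'E'
def band(f,c,r,z0,z1):
    P=cloud(f); m=(f['depth']>0)&(np.hypot(P[...,0]-c[0],P[...,1]-c[1])<r)&(P[...,2]>z0)&(P[...,2]<z1); return P[m]
def rect(P):
    (c,wh,a)=cv2.minAreaRect(P[:,:2].astype(np.float32)); return np.round(c,1),np.round(wh,1),round(a,1)
E
python3 - <<'E'
from h import *
for n in ['scene','side','w1']:
    f=load(n)
    P=band(f,(490,215),40,73,84); print(n,'nut',len(P),P.mean(0).round(1),cv2.minEnclosingCircle(P[:,:2].astype(np.float32)))
    P=band(f,(490,262),70,41,60);P=P[np.hypot(P[:,0]-490,P[:,1]-215)>32]; print('  cheek/tray tops',rect(P),P[:,2].mean())
    P=band(f,(640,18),75,5.5,16); print('  dish',cv2.minEnclosingCircle(P[:,:2].astype(np.float32)))
    P=band(f,(482,-257),60,40,60); print('  cheeks',len(P),rect(P),P[:,2].mean())
    P=band(f,(482,-257),60,20,60); print('  holder',rect(P))
E
```

```text
scene nut 290 [488.1 219.   76.9] ((487.6598815917969, 220.0009307861328), 21.993955612182617)
  cheek/tray tops (array([489. , 267.8]), array([56.5, 60.5]), 84.0) 44.49617495502707
  dish ((637.6906127929688, 17.217308044433594), 60.099430084228516)
  cheeks 231 (array([ 482.2, -257.4]), array([88.4, 35.7]), 13.8) 45.31793352751793
  holder (array([ 482.4, -257.2]), array([88.5, 44. ]), 13.4)
side nut 146 [484.2 216.1  78.7] ((485.31988525390625, 216.80075073242188), 22.5028076171875)
  cheek/tray tops (array([485.5, 248.4]), array([94.7, 59. ]), 89.6) 45.98986576413623
  dish ((640.3051147460938, 18.550827026367188), 73.96156311035156)
  cheeks 170 (array([ 480.8, -258.2]), array([86.6, 36.7]), 13.6) 47.49719792904586
  holder (array([ 480.5, -258.1]), array([86.5, 46.8]), 14.4)
w1 nut 739 [485.9 220.2  77.2] ((485.5817565917969, 220.31024169921875), 20.910289764404297)
  cheek/tray tops (array([486.8, 266.9]), array([58.7, 59.8]), 88.2) 44.51421594104432
  dish ((637.2254638671875, 17.956560134887695), 59.92911148071289)
  cheeks 271 (array([ 482. , -255.9]), array([86.2, 36.9]), 13.1) 45.64948060397524
  holder (array([ 482.4, -256.7]), array([85.7, 46.9]), 14.8)
```

Emit:
drive_tool(motion=[1,0.2,-0.4,-0.2,0.06,1,0.5,-0.82,-0.47,0.12,1,0.98,-0.82,-0.47,0.18,1,0.98,-0.82,-0.47,0.244,1,0.98,-0.82,-0.47,0.244,1,0.98,-0.82,-0.47,0.244])

```text
time_s: 3.28
tcp_pos: [487.1, 221.4, 151.9]
eef_rot: [-1.994, 0.419, 1.99]
wrist_force: [-0.8, -0.7, 0.2]
gripper_width: 0.999
```

Run:
```python
from h import *
f=grab_frame('wrist');save('w2',f)
P=band(f,(486,219),40,73,84); print('nut',len(P),P.mean(0).round(1),cv2.minEnclosingCircle(P[:,:2].astype(np.float32)))
P=band(f,(488,265),70,42.5,60);P=P[np.hypot(P[:,0]-486,P[:,1]-219)>32]; print('  cheek/tray tops',rect(P),P[:,2].mean())
plan([486,219.5,56])
```

```text
nut 1125 [486.5 220.2  77.3] ((485.87408447265625, 220.31036376953125), 21.001140594482422)
  cheek/tray tops (array([488.5, 269.2]), array([53.6, 53.7]), 1.0) 44.97182409253405
pos [487.1 221.7 152. ] jaw yaw -113.8 shift [0.96  0.026 0.003] q6 [ 18.4 132.2] t 3.325 F [ 0.3  0.7 -0.1] w 1.0
```

View pics/w2.png

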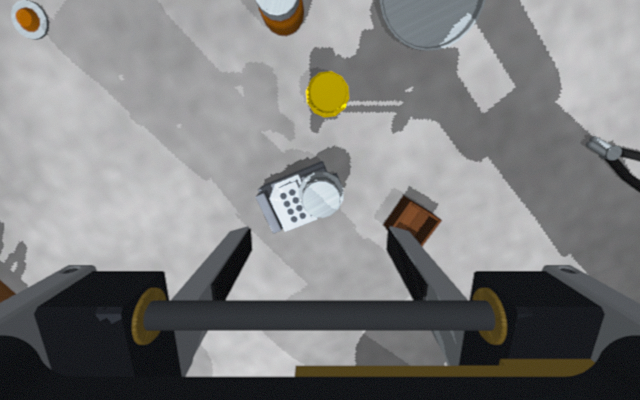

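The nut top sits at (322,193) in the image and clear of the ring box at (410,220). w1 and w2 both put the nut axis at about (486,220.3), so I'll descend and grip.

Emit:
drive_tool(motion=[0.65,0.5,0.018,0.004,0,0.65,0.85,0.018,0.004,0,0.65,0.965,0.018,0.004,0,0.65,0.965,0.018,0.004,0,0.2,0.965,0.018,0.004,0,0.2,0.965,0.018,0.004,0,0.2,0.965,0.018,0.004,0,0.2,0.965,0.018,0.004,0])

```text
time_s: 4.32
tcp_pos: [485.2, 221.2, 54.4]
eef_rot: [-1.993, 0.42, 1.992]
wrist_force: [-0.8, 0.1, -0.3]
gripper_width: 0.261
```

Run:
```python
from h import *
plan([486,220.2,56])
```

```text
pos [485.2 221.2  54.4] jaw yaw -113.81 shift [-0.016  0.006 -0.011] q6 [ 18.4 132.2] t 4.325 F [-0.8  0.1 -0.3] w 0.261
```

The reading of 0.261 (24 mm) is less than the nut's 42 mm. I'll hold and look before turning anything.

Emit:
drive_tool(motion=[0.2,0,0,0,0,0.2,0,0,0,0])

```text
time_s: 4.58
tcp_pos: [485.0, 221.1, 54.0]
eef_rot: [-1.992, 0.42, 1.992]
wrist_force: [0.8, 0.3, 0.8]
gripper_width: 0.203
```

Run:
```python
from h import *
plan([486,220.2,56])
f=grab_frame('wrist');save('w3',f);g=grab_frame('side');save('s3',g);h=grab_frame('scene');save('c3',h)
I=lambda f,x,y,w,h,s:cv2.resize(cv2.cvtColor(f['image'][y:y+h,x:x+w],cv2.COLOR_RGB2BGR),None,fx=s,fy=s,interpolation=cv2.INTER_CUBIC)
cv2.imwrite('pics/c3v.png',np.hstack([I(f,160,160,320,240,1.25),I(h,385,115,120,90,10/3)]))
```

```text
pos [485.  221.1  54. ] jaw yaw -113.82 shift [-0.02   0.004 -0.013] q6 [ 18.4 132.2] t 4.575 F [0.8 0.3 0.8] w 0.203
```

View pics/c3v.png

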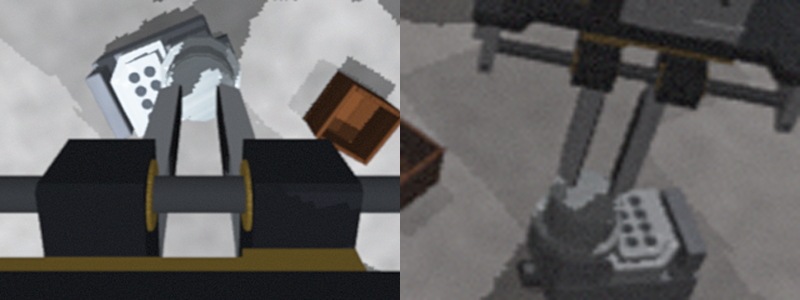

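The fingers look like they closed behind or above the nut instead of around it. I'll check numerically where the fingertips and the nut are.

Run:
```python
from h import *
f=load('w3');h=load('c3');g=load('s3')
for n,q in [('w',f),('c',h),('s',g)]:
    P=band(q,(486,219),60,70,84);print(n,len(P),P.mean(0),np.ptp(P,0))
    P=band(q,(486,219),60,84,150);print('fing',n,len(P),P.mean(0),P.min(0),P.max(0))
    for z in range(84,150,11):
        Q=P[abs(P[:,2]-z)<5.5]; 
        if len(Q): print(z,len(Q),Q.mean(0).round(1),Q.min(0).round(),Q.max(0).round())
# wrist: finger points in tool frame
s=get_state();M=R.from_rotvec(s['eef_rot']).as_matrix();P=(cloud(f)-s['tcp_pos'])@M
for u,v in [(290,240),(295,230),(300,260),(340,240),(345,250),(316,220),(325,240)]: print(u,v,P[v,u].round(1),cloud(f)[v,u].round(1))
```

```text
w 1905 [489.35644646 219.14595676  76.88427463] [42.45796942 38.75547809  9.28925133]
fing w 2260 [492.54727852 218.21837276 125.77915137] [473.96372532 197.82686903  87.36242548] [502.968849   237.80890152 149.99592511]
84 16 [487.3 220.6  88.6] [477. 207.  87.] [499. 232.  89.]
95 191 [493.2 218.7  96. ] [475. 198.  90.] [502. 237. 100.]
106 302 [492.3 218.  105.7] [474. 198. 101.] [503. 237. 111.]
117 378 [492.6 218.3 116.8] [474. 198. 112.] [503. 237. 122.]
128 472 [492.6 218.1 128.1] [474. 198. 123.] [503. 237. 133.]
139 597 [492.4 218.4 139.3] [474. 198. 134.] [503. 238. 144.]
c 278 [490.45537075 217.74283549  76.27576006] [40.3827972  41.5815573   9.81196656]
fing c 343 [492.76021189 217.8521888  121.80729172] [468.86904297 197.18020994  88.9043407 ] [503.64569098 237.37975669 149.99335208]
84 3 [493.3 220.6  89.2] [490. 207.  89.] [498. 228.  89.]
95 48 [493.  218.   96.3] [481. 198.  90.] [503. 236. 100.]
106 58 [492.5 218.2 106. ] [472. 198. 101.] [503. 236. 111.]
117 64 [493.  217.4 117.2] [469. 197. 112.] [504. 237. 122.]
128 62 [493.  218.2 127.9] [472. 198. 123.] [503. 
[... 230 characters left out ...]
46831  92.04150524] [501.42028157 238.88303006 149.59075775]
95 15 [490.4 220.3  97.1] [471. 203.  92.] [501. 235. 100.]
106 37 [484.5 212.  105.8] [469. 195. 101.] [501. 235. 111.]
117 42 [483.9 211.2 117. ] [467. 194. 112.] [499. 234. 122.]
128 38 [483.4 209.8 128.4] [468. 197. 123.] [500. 236. 133.]
139 17 [489.9 221.4 137.2] [469. 196. 134.] [501. 239. 143.]
290 240 [-58.1 -17.7  -9.4] [500.8 233.5 112.1]
295 230 [-42.3 -16.   -9.7] [500.4 231.8  96.3]
300 260 [-82.  -10.1  -8.5] [496.9 226.9 136. ]
340 240 [-57.9  12.6  -9.4] [488.5 205.8 111.9]
345 250 [-73.   14.3  -9.9] [488.3 204.  127. ]
316 220 [-23.1  -2.3 -10. ] [495.1 219.2  77.1]
325 240 [-23.1   4.4   5.7] [478.  219.4  77.1]
```

Run:
```python
from h import *
# tool pose for every wrist frame from the fixed camera mount (w3), fingertip points in tool frame
f3=load('w3');s=get_state();M=np.eye(4);M[:3,:3]=R.from_rotvec(s['eef_rot']).as_matrix();M[:3,3]=s['tcp_pos'];X=np.linalg.inv(M)@f3['pose'];print(X.round(2).tolist())
for n in ['w1','w2','w3']:
    f=load(n);T=np.linalg.inv(f['pose']);P=cloud(f);Q=P@T[:3,:3].T+T[:3,3];Q=Q@X[:3,:3].T+X[:3,3]
    for s in (-1,1):
        m=(f['depth']>0)&(abs(Q[...,2])<14)&(Q[...,1]*s>4)&(Q[...,1]*s<75)&(Q[...,0]>-140)&(P[...,2]>83);q=Q[m]
        q=q[q[:,0]<0]; print(n,s,len(q),'max x',np.sort(q[:,0])[-10:].round(1),'y,z near tip',q[q[:,0]>q[:,0].max()-8].mean(0).round(1))
```

```text
[[-0.0, -0.26, 0.96, -213.96], [1.0, 0.0, 0.0, -0.27], [-0.0, 0.96, 0.26, -76.98], [0.0, 0.0, 0.0, 1.0]]
w1 -1 4129 max x [-35.5 -35.3 -35.2 -35.1 -35.  -34.8 -34.6 -34.6 -34.1 -34.1] y,z near tip [-38.7 -48.7  -4.1]
w1 1 3961 max x [-35.4 -35.4 -35.3 -35.3 -35.1 -35.  -34.9 -34.9 -34.7 -34.5] y,z near tip [-38.8  48.   -4.2]
w2 -1 4132 max x [-35.6 -35.4 -35.4 -35.2 -34.8 -34.7 -34.5 -34.3 -34.3 -34.2] y,z near tip [-38.7 -48.9  -4.3]
w2 1 3974 max x [-35.1 -35.  -35.  -34.8 -34.7 -34.6 -34.5 -34.5 -34.1 -33.2] y,z near tip [-38.   47.8  -4.1]
w3 -1 2646 max x [-35.7 -35.7 -35.5 -35.4 -35.3 -34.9 -34.3 -34.3 -33.9 -33.6] y,z near tip [-37.8 -12.7  -6.3]
w3 1 2644 max x [-35.7 -35.7 -35.1 -34.8 -34.7 -34.6 -34.6 -34.5 -34.1 -33.4] y,z near tip [-37.6  11.6  -6.5]
```

The depth in all views shows the real fingertips about 34.5 mm behind the reported TCP, so tips = TCP z + 34.5. The fingers closed above the nut and touched nothing. I'll open and descend using that offset.

Emit:
drive_tool(motion=[0.65,0,0,0,0,0.65,0,0,0,0,0.65,0,0,0,0,0.65,0,0,0,0,0.65,0.1,0,0,0,0.65,0.2,0,0,0,0.65,0.2,0,0,0])

```text
time_s: 5.6
tcp_pos: [483.7, 220.6, 32.2]
eef_rot: [-1.99, 0.422, 1.996]
wrist_force: [0.8, 0.2, 0.7]
gripper_width: 0.649
```

Emit:
drive_tool(motion=[0.65,0.06,0,0,0,0.65,0.12,0,0,0,0.65,0.12,0,0,0,0.3,0.12,0,0,0,0.3,0.12,0,0,0,0.3,0.12,0,0,0,0.3,0.12,0,0,0])

```text
time_s: 6.48
tcp_pos: [485.2, 221.1, 22.4]
eef_rot: [-1.993, 0.42, 1.992]
wrist_force: [-0.6, -0.3, 0.6]
gripper_width: 0.441
```

Run:
```python
from h import *
plan([486,220.2,21.5])
f=grab_frame('wrist');save('w4',f);h=grab_frame('scene')
I=lambda f,x,y,w,h,s:cv2.resize(cv2.cvtColor(f['image'][y:y+h,x:x+w],cv2.COLOR_RGB2BGR),None,fx=s,fy=s,interpolation=cv2.INTER_CUBIC)
cv2.imwrite('pics/c4v.png',np.hstack([I(f,160,160,320,240,1.25),I(h,385,115,120,90,10/3)]))
```

```text
pos [485.2 221.1  22.4] jaw yaw -113.82 shift [ 0.009  0.004 -0.011] q6 [ 18.4 132.2] t 6.475 F [-0.6 -0.3  0.6] w 0.441
```

View pics/c4v.png

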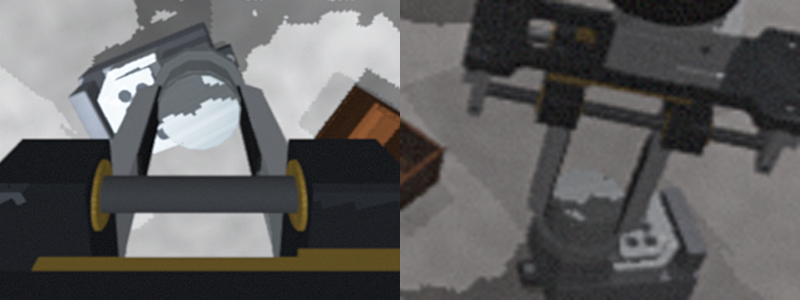

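Gripped: the width is 0.441, which is 41.5 mm, and both fingers sit round the grip. I'll turn anticlockwise, rising 7 mm per turn.

Emit:
drive_tool(motion=[0.3,-0.002,0,0,-0.058,0.3,-0.004,0,0,-0.116,0.3,-0.006,0,0,-0.174,0.3,-0.008,0,0,-0.232,0.3,-0.01,0,0,-0.29,0.3,-0.012,0,0,-0.348,0.3,-0.014,0,0,-0.406,0.3,-0.016,0,0,-0.464])

```text
time_s: 7.58
tcp_pos: [484.7, 220.9, 23.3]
eef_rot: [1.582, 0.915, -1.584]
wrist_force: [0.5, -0.9, -0.7]
gripper_width: 0.446
```

Run:
```python
from h import *
plan([486,220.2,24])
```

```text
pos [484.7 220.9  23.3] jaw yaw -29.96 shift [-0.007  0.014 -0.   ] q6 [18.4 48.4] t 7.575 F [ 0.5 -0.9 -0.7] w 0.446
```

Emit:
drive_tool(motion=[0.3,-0.002,0,0,-0.058,0.3,-0.004,0,0,-0.116,0.3,-0.006,0,0,-0.174,0.3,-0.008,0,0,-0.232,0.3,-0.01,0,0,-0.29,0.3,-0.012,0,0,-0.348,0.3,-0.014,0,0,-0.406,0.3,-0.016,0,0,-0.464])

```text
time_s: 8.57
tcp_pos: [484.9, 220.9, 24.9]
eef_rot: [0.497, 1.513, -0.498]
wrist_force: [-0.6, -1.2, -0.9]
gripper_width: 0.442
```

Emit:
drive_tool(motion=[0.3,-0.002,0,0,-0.058,0.3,-0.004,0,0,-0.116,0.3,-0.006,0,0,-0.174,0.3,-0.008,0,0,-0.232,0.3,-0.01,0,0,-0.29,0.3,-0.012,0,0,-0.348,0.3,-0.014,0,0,-0.406,0.3,-0.016,0,0,-0.464])

```text
time_s: 9.57
tcp_pos: [484.9, 220.9, 26.5]
eef_rot: [-0.642, 1.474, 0.642]
wrist_force: [0.1, -1.1, -0.0]
gripper_width: 0.443
```

Emit:
drive_tool(motion=[0.3,-0.002,0,0,-0.05,0.3,-0.003,0,0,-0.095,0.3,-0.003,0,0,-0.095])

```text
time_s: 9.95
tcp_pos: [484.9, 221.2, 26.9]
eef_rot: [-0.865, 1.392, 0.866]
wrist_force: [0.1, -0.7, -0.8]
gripper_width: 0.442
```

Run:
```python
from h import *
plan([486,220.2,27])
f=grab_frame('wrist');save('w5',f);P=band(f,(486,219),40,72,92);print(len(P),P.mean(0),np.median(P[:,2]))
```

```text
pos [484.9 221.2  26.9] jaw yaw 153.74 shift [-0.001 -0.014 -0.004] q6 [  18.4 -135.3] t 9.95 F [ 0.1 -0.7 -0.8] w 0.442
4116 [483.81781641 217.95691677  81.60630613] 81.79959748595786
```

Emit:
drive_tool(motion=[0.65,0,0,0,0,0.65,0,0,0,0,0.65,0,0,0,0,0.65,0,0,0,0,0.65,0,0,0,0.058,0.65,0,0,0,0.116,0.65,0,0,0,0.174,0.65,0,0,0,0.232])

```text
time_s: 11.0
tcp_pos: [485.0, 221.1, 27.2]
eef_rot: [-0.298, 1.55, 0.297]
wrist_force: [0.3, -0.5, 0.0]
gripper_width: 0.652
```

Emit:
drive_tool(motion=[0.65,0,0,0,0.058,0.65,0,0,0,0.116,0.65,0,0,0,0.174,0.65,0,0,0,0.232,0.65,0,0,0,0.29,0.65,0,0,0,0.348,0.65,0,0,0,0.406,0.65,0,0,0,0.464])

```text
time_s: 12.0
tcp_pos: [485.0, 221.1, 27.1]
eef_rot: [0.839, 1.403, -0.84]
wrist_force: [0.7, 0.4, -0.1]
gripper_width: 0.649
```

Emit:
drive_tool(motion=[0.65,0,0,0,0.058,0.65,0,0,0,0.116,0.65,0,0,0,0.174,0.65,0,0,0,0.232,0.65,0,0,0,0.29,0.65,0,0,0,0.348,0.65,0,0,0,0.406,0.65,0,0,0,0.464])

```text
time_s: 13.0
tcp_pos: [485.0, 221.1, 27.2]
eef_rot: [1.876, 0.586, -1.876]
wrist_force: [-0.6, -0.1, 0.4]
gripper_width: 0.653
```

Emit:
drive_tool(motion=[0.65,0,0,0,0.058,0.65,0,0,0,0.116,0.65,0,0,0,0.174,0.65,0,0,0,0.232,0.65,0,0,0,0.29,0.65,0,0,0,0.32])

```text
time_s: 13.75
tcp_pos: [485.0, 221.1, 27.2]
eef_rot: [-2.003, 0.404, 2.003]
wrist_force: [0.3, 0.4, -0.4]
gripper_width: 0.654
```

Emit:
drive_tool(motion=[0.3,0,0,0,0,0.3,0,0,0,0,0.3,0,0,0,0,0.3,0,0,0,0])

```text
time_s: 14.25
tcp_pos: [485.1, 221.1, 27.2]
eef_rot: [-2.006, 0.4, 2.005]
wrist_force: [-0.0, -0.3, 0.6]
gripper_width: 0.447
```

Run:
```python
from h import *
plan([486,220.2,27])
f=grab_frame('wrist');save('w6',f);P=band(f,(486,219),40,72,92);print(len(P),P.mean(0),np.median(P[:,2]))
```

```text
pos [485.1 221.1  27.2] jaw yaw -112.54 shift [ 0.002  0.005 -0.012] q6 [ 18.4 131. ] t 14.25 F [-0.  -0.3  0.6] w 0.447
4083 [488.09635972 220.35587014  81.44851289] 81.60935994632652
```

Emit:
drive_tool(motion=[0.3,-0.002,0,0,-0.058,0.3,-0.004,0,0,-0.116,0.3,-0.006,0,0,-0.174,0.3,-0.008,0,0,-0.232,0.3,-0.01,0,0,-0.29,0.3,-0.012,0,0,-0.348,0.3,-0.014,0,0,-0.406,0.3,-0.016,0,0,-0.464])

```text
time_s: 15.3
tcp_pos: [484.8, 220.8, 28.8]
eef_rot: [1.567, 0.929, -1.568]
wrist_force: [-0.7, -0.5, 0.6]
gripper_width: 0.443
```

Emit:
drive_tool(motion=[0.3,-0.002,0,0,-0.058,0.3,-0.004,0,0,-0.116,0.3,-0.006,0,0,-0.174,0.3,-0.008,0,0,-0.232,0.3,-0.01,0,0,-0.29,0.3,-0.012,0,0,-0.348,0.3,-0.014,0,0,-0.406,0.3,-0.016,0,0,-0.464])

```text
time_s: 16.3
tcp_pos: [485.1, 220.8, 30.5]
eef_rot: [0.48, 1.516, -0.481]
wrist_force: [-0.9, -1.3, 1.2]
gripper_width: 0.447
```

Emit:
drive_tool(motion=[0.3,-0.002,0,0,-0.058,0.3,-0.004,0,0,-0.116,0.3,-0.006,0,0,-0.174,0.3,-0.008,0,0,-0.232,0.3,-0.01,0,0,-0.29,0.3,-0.012,0,0,-0.348,0.3,-0.014,0,0,-0.406,0.3,-0.016,0,0,-0.464])

```text
time_s: 17.3
tcp_pos: [485.2, 220.8, 32.1]
eef_rot: [-0.66, 1.468, 0.658]
wrist_force: [0.1, -1.6, 1.2]
gripper_width: 0.446
```

Emit:
drive_tool(motion=[0.3,-0.002,0,0,-0.05,0.3,-0.003,0,0,-0.09,0.3,-0.003,0,0,-0.09,0.3,-0.02,0,0,-0.09,0.3,-0.04,0,0,-0.09])

```text
time_s: 17.92
tcp_pos: [484.6, 221.0, 35.6]
eef_rot: [-0.871, 1.391, 0.871]
wrist_force: [-0.9, -0.5, -1.2]
gripper_width: 0.444
```

Run:
```python
from h import *
plan([486,220.2,27])
f=grab_frame('wrist');save('w7',f);P=band(f,(486,219),40,72,112);P=P[P[:,2]<98];print(len(P),P.mean(0),np.median(P[:,2]))
```

```text
pos [484.6 221.   35.6] jaw yaw 154.15 shift [ 0.086 -0.016 -0.001] q6 [  18.4 -135.7] t 17.925 F [-0.9 -0.5 -1.2] w 0.444
4323 [483.55681545 217.84790183  88.56601551] 89.9140477152879
```

The nut is free: its top is at z≈90 and still held (width 0.444). I'll lift clear and carry it to the dish.

Emit:
drive_tool(motion=[0.3,-0.15,0,0,0,0.3,-0.35,0,0,0,0.3,-0.6,0,0,0,0.3,-0.6,0,0,0])

```text
time_s: 18.48
tcp_pos: [487.1, 221.8, 99.4]
eef_rot: [-0.872, 1.383, 0.869]
wrist_force: [0.0, 0.1, -2.1]
gripper_width: 0.445
```

Emit:
drive_tool(motion=[0.3,0,-0.25,-0.13,0,0.3,0,-0.5,-0.26,0,0.3,0,-0.75,-0.39,0])

```text
time_s: 18.85
tcp_pos: [535.4, 152.6, 94.9]
eef_rot: [-0.871, 1.391, 0.872]
wrist_force: [-0.4, 0.1, -1.4]
gripper_width: 0.444
```

Emit:
drive_tool(motion=[0.3,0,-0.12,-0.06,0.05,0.3,0,-0.25,-0.13,0.1,0.3,0,-0.38,-0.2,0.15,0.3,0,-0.5,-0.26,0.2,0.3,0,-0.62,-0.33,0.25,0.3,0,-0.75,-0.39,0.3,0.3,0,-0.75,-0.39,0.35,0.3,0,-0.75,-0.39,0.4])

```text
time_s: 19.85
tcp_pos: [585.6, 85.3, 94.6]
eef_rot: [0.111, 1.57, -0.112]
wrist_force: [-0.1, -0.5, -1.3]
gripper_width: 0.442
```

Run:
```python
from h import *
plan([637.5,18,30])
f=grab_frame('wrist');save('w8',f)
s=get_state();c=s['tcp_pos'];P=band(f,c,40,110,160);m=P[(P[:,2]>130)&(P[:,2]<155)];print(np.histogram(m[:,2],12),m.mean(0))
P=band(f,(637.5,18),75,6,15);print('dish',cv2.minEnclosingCircle(P[:,:2].astype(np.float32)))
```

```text
pos [585.6  85.3  94.6] jaw yaw 81.87 shift [ 0.645 -0.592  0.611] q6 [  2.8 -79.1] t 19.85 F [-0.1 -0.5 -1.3] w 0.442
(array([  64,   76,   92,  100,  113,  110,  170,  155,  831, 2400,   91,
         74]), array([130.00249794, 132.08479978, 134.16710161, 136.24940345,
       138.33170529, 140.41400712, 142.49630896, 144.57861079,
       146.66091263, 148.74321447, 150.8255163 , 152.90781814,
       154.99011997])) [582.32721629  85.80765819 147.34956556]
dish ((637.7447509765625, 17.33564567565918), 59.61222457885742)
```

Emit:
drive_tool(motion=[0.3,0,-0.3,0.3,0,0.3,0.2,-0.59,0.61,0,0.3,0.6,-0.59,0.61,0,0.3,0.94,-0.59,0.61,0,0.3,0.94,-0.59,0.61,0,0.3,0.94,-0.59,0.61,0])

```text
time_s: 20.65
tcp_pos: [639.3, 18.9, 3.1]
eef_rot: [0.106, 1.567, -0.106]
wrist_force: [0.9, 0.0, -1.0]
gripper_width: 0.443
```

Run:
```python
from h import *
plan([637.5,18,-19])
f=grab_frame('wrist');save('w9',f)
s=get_state();c=s['tcp_pos'];P=band(f,c,40,45,65);print(np.median(P[:,2]),P.mean(0))
```

```text
pos [639.3  18.9   3.1] jaw yaw 82.26 shift [ 0.22  -0.012 -0.017] q6 [ -3.4 -85.6] t 20.65 F [ 0.9  0.  -1. ] w 0.443
57.48621642009434 [636.43437669  19.30888754  56.71173844]
```

Emit:
drive_tool(motion=[0.3,0.1,-0.01,-0.01,0,0.3,0.17,-0.01,-0.01,0,0.3,0.19,-0.01,-0.01,0,0.3,0.2,-0.01,-0.01,0,0.3,0.205,-0.01,-0.01,0,0.3,0.205,-0.01,-0.01,0])

```text
time_s: 21.45
tcp_pos: [637.6, 18.0, -18.4]
eef_rot: [0.107, 1.568, -0.107]
wrist_force: [-0.7, -0.1, -1.8]
gripper_width: 0.447
```

Emit:
drive_tool(motion=[0.3,0.006,0,0,0,0.3,0.012,0,0,0,0.3,0.012,0,0,0])

```text
time_s: 21.82
tcp_pos: [637.5, 18.0, -19.4]
eef_rot: [0.107, 1.568, -0.107]
wrist_force: [-0.4, -0.1, -0.7]
gripper_width: 0.441
```

Run:
```python
from h import *
plan([637.5,18,-19])
f=grab_frame('wrist');save('w10',f)
s=get_state();c=s['tcp_pos'];P=band(f,c,40,28,50);print(np.median(P[:,2]),P.mean(0))
```

```text
pos [637.5  18.  -19.4] jaw yaw 82.2 shift [-0.004  0.    -0.   ] q6 [ -3.5 -85.7] t 21.825 F [-0.4 -0.1 -0.7] w 0.441
35.123348701647885 [635.20995525  18.41786276  35.76697854]
```

Emit:
drive_tool(motion=[0.3,0.005,0,0,0,0.3,0.01,0,0,0,0.3,0.01,0,0,0])

```text
time_s: 22.25
tcp_pos: [637.4, 17.9, -19.6]
eef_rot: [0.107, 1.568, -0.107]
wrist_force: [-3.7, -0.2, 4.9]
gripper_width: 0.447
```

Emit:
drive_tool(motion=[0.3,0.005,0,0,0,0.3,0.01,0,0,0,0.3,0.01,0,0,0])

```text
time_s: 22.62
tcp_pos: [637.4, 18.0, -19.6]
eef_rot: [0.107, 1.568, -0.107]
wrist_force: [-4.2, -0.4, 8.5]
gripper_width: 0.444
```

Contact at +8.5 N with the nut's top at 35 mm, so it sits flat on the dish floor. I'll release, lift and return over the clamp.

Emit:
drive_tool(motion=[0.7,-0.005,0,0,0,0.7,-0.005,0,0,0,0.7,-0.005,0,0,0,0.7,-0.005,0,0,0,0.7,-0.2,0,0,0,0.7,-0.6,0,0,0,0.7,-1,0,0,0,0.7,-1,0,0,0])

```text
time_s: 23.62
tcp_pos: [641.1, 17.8, 85.0]
eef_rot: [0.107, 1.557, -0.107]
wrist_force: [-0.1, 0.2, 0.2]
gripper_width: 0.699
```

Emit:
drive_tool(motion=[0.8,-0.15,0.4,-0.35,0,0.8,-0.3,0.8,-0.7,0,0.8,-0.35,1,-0.88,0])

```text
time_s: 24.0
tcp_pos: [562.5, 131.0, 113.9]
eef_rot: [0.106, 1.568, -0.105]
wrist_force: [1.0, 0.2, 0.1]
gripper_width: 0.8
```

Emit:
drive_tool(motion=[0.8,-0.1,0.25,-0.22,0.057,0.8,-0.2,0.5,-0.44,0.114,0.8,-0.3,0.75,-0.66,0.171,0.8,-0.35,1,-0.88,0.228,0.8,-0.35,1,-0.88,0.285,0.8,-0.35,1,-0.88,0.342,0.8,-0.35,1,-0.88,0.4,0.8,-0.35,1,-0.88,0.456])

```text
time_s: 25.0
tcp_pos: [489.6, 239.9, 147.4]
eef_rot: [1.211, 1.208, -1.213]
wrist_force: [1.1, -0.7, 0.5]
gripper_width: 0.801
```

Run:
```python
from h import *
plan([488,259,100])
f=grab_frame('wrist');save('w11',f)
P=band(f,(490,255),75,43,55);P=P[np.hypot(P[:,0]-486,P[:,1]-220)>16]
print('tops',rect(P));
a=np.radians
# clamp yaw: long edges of all tops -> fit; and tray+cheek extents
P2=P; 
for th in np.arange(-8,9,1.):
    c,s=np.cos(a(th)),np.sin(a(th)); x=P2[:,0]*c+P2[:,1]*s; y=-P2[:,0]*s+P2[:,1]*c; print(th,np.ptp(np.percentile(x,[1,99])).round(1),np.ptp(np.percentile(y,[1,99])).round(1),end=' | ')
P=band(f,(486,220),16,60,75);print('\npost',len(P),P.mean(0).round(1),cv2.minEnclosingCircle(P[:,:2].astype(np.float32)))
Q=band(f,(637.5,18),30,28,50);print('nut',Q.mean(0) if len(Q) else 0,cv2.minEnclosingCircle(Q[:,:2].astype(np.float32)) if len(Q) else 0,np.percentile(Q[:,2],[5,50,95]) if len(Q) else 0)
v,u=np.round([(f['image'].shape[0])/2,0]);cv2.imwrite('pics/c11.png',cv2.resize(cv2.cvtColor(f['image'],cv2.COLOR_RGB2BGR)[60:260,170:470],None,fx=2.6,fy=2.6,interpolation=cv2.INTER_CUBIC))
```

```text
pos [489.6 239.9 147.4] jaw yaw -0.21 shift [ 0.474 -0.016 -0.191] q6 [20.2 20.4] t 25.0 F [ 1.1 -0.7  0.5] w 0.801
tops (array([487.1, 250.2]), array([89.6, 52.3]), 88.5)
-8.0 55.7 89.6 | -7.0 54.7 89.0 | -6.0 53.4 88.6 | -5.0 52.2 88.5 | -4.0 51.2 88.1 | -3.0 50.4 88.1 | -2.0 50.1 88.1 | -1.0 50.2 87.9 | 0.0 50.9 87.8 | 1.0 50.9 87.8 | 2.0 52.1 88.0 | 3.0 53.3 88.2 | 4.0 54.6 88.7 | 5.0 55.6 89.0 | 6.0 56.8 89.4 | 7.0 58.0 89.8 | 8.0 59.2 90.3 | 
post 225 [487.2 221.3  64.2] ((487.5292663574219, 220.934326171875), 11.790802955627441)
nut [621.77270599  14.33472384  33.82838135] ((624.4660034179688, 13.088733673095703), 16.078039169311523) [29.57266712 34.58902213 35.81004083]
```

View pics/c11.png

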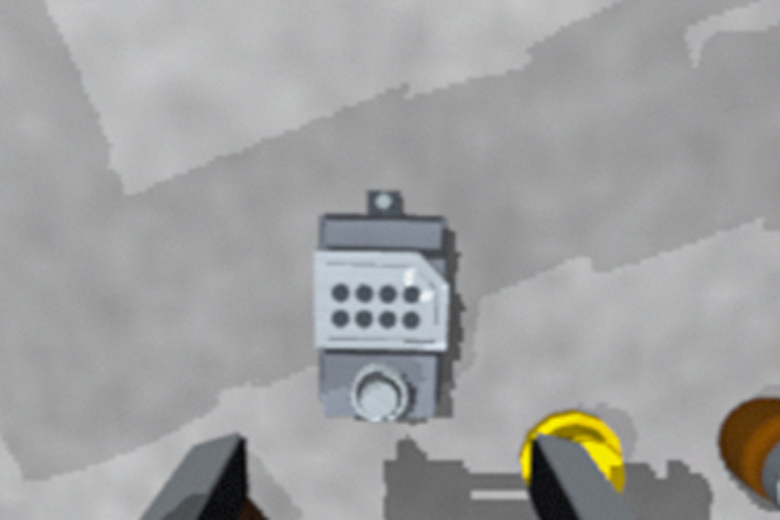

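The picture shows the bare post at (380,395), the tray at (380,300) with its cut corner upper right (+x,+y), and the clamp nearly square to the jaws. Rectangle fit and post agree on a tray centre of about (487.5,259.4), yaw −1.5°. I'll grip the open short ends, with the tips just above the 25 mm plinth.

Emit:
drive_tool(motion=[0.8,0.3,-0.02,-0.14,0.007,0.8,0.7,-0.02,-0.14,0.007,0.8,1,-0.02,-0.14,0.007,0.8,1,-0.02,-0.14,0.007,0.8,1,-0.02,-0.14,0.007])

```text
time_s: 25.68
tcp_pos: [488.8, 254.2, 49.3]
eef_rot: [1.224, 1.199, -1.222]
wrist_force: [0.1, -1.1, 0.5]
gripper_width: 0.803
```

Run:
```python
from h import *
plan([487.6,254,-6])
f=grab_frame('wrist');save('w12',f)
s=get_state();M=R.from_rotvec(s['eef_rot']).as_matrix()
P=(cloud(f)-s['tcp_pos'])@M; W=cloud(f)
m=(W[...,2]>36)&(W[...,2]<50)&(np.hypot(W[...,0]-488,W[...,1]-255)<60)&(f['depth']>0)
Q=P[m]; print('tray extents in tool y,z',[np.percentile(Q[:,i],[0.5,99.5]).round(1) for i in (1,2)])
b=Q[(Q[:,2]>-15)&(Q[:,2]<12)];print('row near grip: y',np.percentile(b[:,1],[.5,99.5]).round(1),len(b))
m=(W[...,2]>83)&(W[...,2]<88)&(abs(P[...,1])<60)&(f['depth']>0);q=P[m];print('tips',[q[q[:,1]*s>0].mean(0).round(1) for s in (-1,1)],q.min(0).round(1),q.max(0).round(1))
```

```text
pos [488.8 254.2  49.3] jaw yaw -1.09 shift [ 0.553 -0.013  0.003] q6 [21.6 22.7] t 25.675 F [ 0.1 -1.1  0.5] w 0.803
tray extents in tool y,z [array([-32.5,  26.3]), array([-40.7,  47.7])]
row near grip: y [-32.7  26.6] 2178
tips [array([-36.3, -38.8,  -3.9]), array([-35.8,  38.3,  -3.8])] [-37.9 -43.8  -9.7] [-33.2  42.7   7.7]
```

Emit:
drive_tool(motion=[0.8,0.2,-0.028,0,0,0.8,0.4,-0.028,0,0,0.8,0.5,-0.028,0,0,0.8,0.545,-0.028,0,0,0.8,0.545,-0.028,0,0])

```text
time_s: 26.35
tcp_pos: [485.8, 254.2, -5.6]
eef_rot: [1.224, 1.199, -1.223]
wrist_force: [0.0, 0.4, -0.1]
gripper_width: 0.796
```

Emit:
drive_tool(motion=[0.5,0,0,0,0,0.5,0,0,0,0,0.5,0,0,0,0,0.5,0,0,0,0])

```text
time_s: 26.85
tcp_pos: [485.9, 254.3, -5.6]
eef_rot: [1.225, 1.199, -1.223]
wrist_force: [0.2, -0.1, 2.9]
gripper_width: 0.635
```

Run:
```python
from h import *
plan([487.6,254,-6])
```

```text
pos [485.9 254.3  -5.6] jaw yaw -1.14 shift [0.004 0.017 0.003] q6 [21.7 22.8] t 26.85 F [ 0.2 -0.1  2.9] w 0.635
```

Gripped: the width is 59.7 mm. I'll lift.

Emit:
drive_tool(motion=[0.5,-0.03,0,0,0,0.5,-0.08,0,0,0,0.5,-0.2,0,0,0,0.5,-0.4,0,0,0,0.5,-0.6,0,0,0,0.5,-0.6,0,0,0])

```text
time_s: 27.6
tcp_pos: [487.1, 254.8, 56.4]
eef_rot: [1.228, 1.198, -1.219]
wrist_force: [0.4, 0.5, -0.4]
gripper_width: 0.633
```

Run:
```python
from h import *
plan([470,-60,60])
f=grab_frame('wrist');save('w13',f);s=get_state();M=R.from_rotvec(s['eef_rot']).as_matrix()
W=cloud(f);P=(W-s['tcp_pos'])@M
m=(W[...,2]>92)&(W[...,2]<112)&(abs(P[...,1])<29)&(abs(P[...,2])<50)&(f['depth']>0);q=P[m];print(len(q),np.percentile(W[m][:,2],[5,25,50,75,95]),q.min(0).round(1),q.max(0).round(1))
```

```text
pos [487.1 254.8  56.4] jaw yaw -1.14 shift [-0.042 -0.108  3.151] q6 [21.7 22.8] t 27.6 F [ 0.4  0.5 -0.4] w 0.633
5842 [100.34531677 103.0391391  106.39453657 107.10948483 107.85634188] [-57.1 -29.  -27.8] [-37.2  29.   17.2]
```

The tray is held: lip top at 107, underside at about 87. I'll carry it to the clear bench near (470,−60) for the regrasp, turning it to the holder's yaw.

Emit:
drive_tool(motion=[0.5,0,-0.01,0.2,0,0.5,0,-0.03,0.5,0,0.5,0,-0.03,0.8,0])

```text
time_s: 28.02
tcp_pos: [479.4, 172.0, 52.4]
eef_rot: [1.221, 1.201, -1.226]
wrist_force: [-0.6, -0.2, -0.0]
gripper_width: 0.633
```

Emit:
drive_tool(motion=[0.5,0,-0.01,0.3,0,0.5,0,-0.03,0.6,0,0.5,0,-0.03,0.8,0])

```text
time_s: 28.4
tcp_pos: [474.6, 91.7, 52.5]
eef_rot: [1.223, 1.2, -1.227]
wrist_force: [0.4, 1.1, -0.7]
gripper_width: 0.636
```

Emit:
drive_tool(motion=[0.5,0,-0.01,0.3,0,0.5,0,-0.03,0.6,0,0.5,0,-0.03,0.8,0])

```text
time_s: 28.78
tcp_pos: [469.8, 12.1, 52.5]
eef_rot: [1.223, 1.2, -1.227]
wrist_force: [0.0, -0.3, -0.4]
gripper_width: 0.639
```

Emit:
drive_tool(motion=[0.5,0,-0.01,0.3,-0.04,0.5,0,-0.03,0.6,-0.083,0.5,0.3,-0.03,0.76,-0.083,0.5,0.6,-0.03,0.76,-0.083,0.5,0.75,-0.03,0.76,-0.083,0.5,0.75,-0.03,0.76,-0.083])

```text
time_s: 29.52
tcp_pos: [465.2, -61.6, -22.8]
eef_rot: [1.029, 1.317, -1.032]
wrist_force: [-0.8, 0.7, -0.7]
gripper_width: 0.636
```

Run:
```python
from h import *
plan([470,-60,-30.5])
f=grab_frame('wrist');save('w14',f);s=get_state();M=R.from_rotvec(s['eef_rot']).as_matrix()
W=cloud(f);P=(W-s['tcp_pos'])@M
m=(W[...,2]>15)&(W[...,2]<45)&(abs(P[...,1])<22)&(abs(P[...,2])<50)&(f['depth']>0);q=W[m];print(len(q),np.percentile(q[:,2],[5,25,50,75,95]))
```

```text
pos [465.2 -61.6 -22.8] jaw yaw 13.79 shift [ 0.077  0.05  -0.004] q6 [-14.5 -28.2] t 29.525 F [-0.8  0.7 -0.7] w 0.636
4474 [22.44364941 24.62115747 27.45750669 28.01220979 28.68077087]
```

Emit:
drive_tool(motion=[0.5,0.04,0,0,0,0.5,0.065,0,0,0,0.5,0.07,0,0,0,0.5,0.075,0,0,0,0.5,0.075,0,0,0])

```text
time_s: 30.2
tcp_pos: [467.1, -61.6, -28.7]
eef_rot: [1.03, 1.313, -1.03]
wrist_force: [0.3, -0.0, -1.0]
gripper_width: 0.636
```

Emit:
drive_tool(motion=[0.5,0.005,0,0,0,0.5,0.01,0,0,0,0.5,0.01,0,0,0])

```text
time_s: 30.58
tcp_pos: [467.0, -61.6, -29.8]
eef_rot: [1.03, 1.314, -1.03]
wrist_force: [0.7, 0.0, -0.5]
gripper_width: 0.634
```

Emit:
drive_tool(motion=[0.5,0.005,0,0,0,0.5,0.01,0,0,0,0.5,0.01,0,0,0])

```text
time_s: 30.95
tcp_pos: [467.1, -61.6, -30.5]
eef_rot: [1.03, 1.313, -1.03]
wrist_force: [-1.1, -0.3, 0.8]
gripper_width: 0.633
```

Emit:
drive_tool(motion=[0.5,0.005,0,0,0,0.5,0.01,0,0,0,0.5,0.01,0,0,0])

```text
time_s: 31.32
tcp_pos: [467.1, -61.7, -30.6]
eef_rot: [1.03, 1.313, -1.03]
wrist_force: [-4.1, 1.0, 6.6]
gripper_width: 0.638
```

Contact is at the expected height and +6.6 N. I'll release, lift and turn the jaws 90° for the long sides.

Emit:
drive_tool(motion=[0.8,-0.005,0,0,0,0.8,-0.005,0,0,0,0.8,-0.005,0,0,0,0.8,-0.005,0,0,0,0.8,-0.25,0,0,0,0.8,-0.6,0,0,0.05,0.8,-0.9,0,0,0.1,0.8,-1,0,0,0.15])

```text
time_s: 32.33
tcp_pos: [468.6, -62.0, 70.7]
eef_rot: [1.382, 1.085, -1.378]
wrist_force: [-0.2, -0.5, 0.7]
gripper_width: 0.799
```

Emit:
drive_tool(motion=[0.8,0,0,0,0.058,0.8,0,0,0,0.116,0.8,0,0,0,0.174,0.8,0,0,0,0.232,0.8,0,0,0,0.29,0.8,0,0,0,0.35,0.8,0,0,0,0.35])

```text
time_s: 33.2
tcp_pos: [467.0, -61.6, 68.1]
eef_rot: [2.092, 0.255, -2.093]
wrist_force: [-0.3, -0.1, -0.6]
gripper_width: 0.801
```

Run:
```python
from h import *
f=grab_frame('wrist');save('w15',f)
P=band(f,(466,-56),50,10,30);print('tray',len(P),rect(P),np.percentile(P[:,2],[5,50,95]))
print('lip',rect(P[P[:,2]>18.5])); c=rect(P)[0]; plan([c[0],c[1],-31])
P=band(f,(482,-257),60,40,60); print('cheeks',len(P),rect(P) if len(P)>5 else 0)
```

```text
tray 2490 (array([466. , -56.6]), array([60.8, 43.9]), 13.4) [14.93725005 19.3620187  20.8311857 ]
lip (array([466.3, -56.3]), array([48.8, 32.7]), 14.6)
pos [467.  -61.6  68.1] jaw yaw -76.02 shift [ 0.991 -0.051 -0.003] q6 [-14.4  61.6] t 33.25 F [-0.1  0.1  0.8] w 0.805
cheeks 603 (array([ 483.4, -256.1]), array([82.6, 37. ]), 13.1)
```

Emit:
drive_tool(motion=[0.75,0.3,-0.052,0.007,0,0.75,0.7,-0.052,0.007,0,0.75,0.9,-0.052,0.007,0,0.75,0.97,-0.052,0.007,0,0.75,0.985,-0.052,0.007,0,0.75,0.985,-0.052,0.007,0])

```text
time_s: 34.0
tcp_pos: [466.1, -57.0, -29.2]
eef_rot: [2.095, 0.253, -2.091]
wrist_force: [0.3, 0.1, 0.4]
gripper_width: 0.749
```

Emit:
drive_tool(motion=[0.3,0,0,0,0,0.3,0,0,0,0,0.3,0,0,0,0,0.3,0,0,0,0,0.3,0,0,0,0])

```text
time_s: 34.62
tcp_pos: [465.4, -56.8, -29.9]
eef_rot: [2.094, 0.253, -2.093]
wrist_force: [-0.1, 0.1, 3.6]
gripper_width: 0.463
```

Emit:
drive_tool(motion=[0.3,-0.05,0,0,0,0.3,-0.2,0,0,0,0.3,-0.5,0,0,0,0.3,-0.9,0,0,0,0.3,-0.9,0,0,0,0.3,-0.9,0,0,0])

```text
time_s: 35.38
tcp_pos: [464.7, -56.6, 59.4]
eef_rot: [2.093, 0.253, -2.094]
wrist_force: [0.6, 0.6, -1.3]
gripper_width: 0.466
```

```bash
cat > m.py <<'E'
from h import *
import sys
f=grab_frame('wrist');save(sys.argv[1],f);s=get_state();M=R.from_rotvec(s['eef_rot']).as_matrix();t=s['tcp_pos']
W=cloud(f);P=(W-t)@M;z=W[...,2]-t[2]
m=(z>43)&(z<54)&(abs(P[...,1])<24)&(abs(P[...,2])<34)&(f['depth']>0);q=W[m]
lip=q[q[:,2]-t[2]>49];print('held lip',rect(lip),'z',np.percentile(lip[:,2]-t[2],[5,50,95]).round(1))
l=P[m][q[:,2]-t[2]>49];A=np.c_[l[:,1:],np.ones(len(l))];print('tilt dx/dy,dx/dz',np.linalg.lstsq(A,l[:,0],rcond=None)[0][:2].round(3),'tool y',np.percentile(l[:,1],[.5,99.5]).round(1),'z',np.percentile(l[:,2],[.5,99.5]).round(1))
P=band(f,(482,-257),62,42,52);print('cheeks',len(P),rect(P) if len(P)>9 else 0)
P=band(f,(482,-257),62,24.5,37);print('low tray top',len(P),rect(P) if len(P)>9 else 0)
plan([482,-257,60])
E
python3 m.py w16
```

```text
held lip (array([465.5, -56.4]), array([49.8, 47.9]), 14.6) z [49.6 50.6 51.7]
tilt dx/dy,dx/dz [-0.  0.] tool y [-21.9  22. ] z [-25.8  23.1]
cheeks 845 (array([ 482.1, -256.8]), array([85.6, 37.7]), 13.9)
low tray top 3152 (array([ 481.5, -256.8]), array([87. , 46.3]), 14.4)
pos [464.1 -56.5  58.6] jaw yaw -76.2 shift [-0.016  1.99   0.305] q6 [-13.9  62.3] t 35.425 F [ 0.7 -0.5 -1.6] w 0.466
```

The tray is held square on its long sides (43.8 mm, no tilt). I'll measure the lower tray's own pose before the descent.

Run:
```python
from h import *
th=np.radians(13.9);c,s=np.cos(th),np.sin(th)
for n in ['w16','w15','scene','side']:
    f=load(n);P=band(f,(482,-257),62,22,40);d=P[:,:2]-[482,-257];x=d[:,0]*c+d[:,1]*s;y=-d[:,0]*s+d[:,1]*c
    k=(abs(x)<31.5);P=P[k];x=x[k];y=y[k]
    zt=np.percentile(P[:,2],90);L=P[:,2]>zt-2.2
    pr=lambda v:np.percentile(v,[1,99]).round(1)
    print(n,len(P),'z90',zt.round(1),'lip x',pr(x[L]),'y',pr(y[L]),rect(P[L]),'outer y',pr(y[abs(x)<14]),rect(P))
```

```text
w16 2733 z90 32.6 lip x [-24.6  23.7] y [-16.1  16.9] (array([ 481.6, -257. ]), array([49.3, 34.5]), 13.7) outer y [-21.5  22.6] (array([ 481.2, -256.9]), array([60.1, 46.3]), 14.4)
w15 2576 z90 32.6 lip x [-24.6  23.8] y [-16.2  17. ] (array([ 481.5, -256.9]), array([49.3, 35.3]), 14.9) outer y [-21.5  22.7] (array([ 481.2, -257. ]), array([59.9, 45.8]), 13.6)
scene 469 z90 33.1 lip x [-24.8  21.2] y [-16.3  15.9] (array([ 478. , -258.3]), array([54.4, 32.7]), 14.2) outer y [-21.6  21.4] (array([ 481.4, -257.4]), array([61.4, 44. ]), 13.8)
side 537 z90 35.5 lip x [-25.4  21.5] y [-17.4  15.2] (array([ 482.5, -257.5]), array([61.8, 34. ]), 13.1) outer y [-23.4  21.3] (array([ 482.1, -257.6]), array([62.8, 46.8]), 14.1)
```

Emit:
drive_tool(motion=[0.3,0,0.25,0.04,0,0.3,0,0.5,0.08,0,0.3,0,0.75,0.12,0,0.3,0,0.99,0.16,0])

```text
time_s: 35.92
tcp_pos: [471.9, -156.9, 57.6]
eef_rot: [2.091, 0.256, -2.098]
wrist_force: [-0.2, -0.3, -0.0]
gripper_width: 0.467
```

Emit:
drive_tool(motion=[0.3,0,0.35,0.05,0,0.3,0,0.7,0.11,0,0.3,0,0.995,0.16,-0.001,0.3,0.2,0.995,0.16,-0.001,0.3,0.35,0.995,0.16,-0.001,0.3,0.35,0.995,0.16,-0.001,0.3,0.35,0.995,0.16,-0.001])

```text
time_s: 36.8
tcp_pos: [481.5, -256.8, 24.8]
eef_rot: [2.091, 0.257, -2.092]
wrist_force: [-1.0, -0.4, -0.1]
gripper_width: 0.467
```

```bash
python3 m.py w17
python3 - <<'E'
from h import *
plan([480.2,-257.2,-2.6])
f=load('w17');P=cloud(f);th=np.radians(14);c,s=np.cos(th),np.sin(th)
P=band(f,(482,-257),62,42,53);d=P[:,:2]-[481.5,-256.9];x=d[:,0]*c+d[:,1]*s;y=-d[:,0]*s+d[:,1]*c
for sg in (-1,1):
    k=(x*sg>32)&(P[:,2]<50); print('cheek',sg,k.sum(),np.percentile(x[k],[2,98]).round(1),np.percentile(y[k],[2,98]).round(1))
cv2.imwrite('pics/c17.png',cv2.resize(cv2.cvtColor(f['image'],cv2.COLOR_RGB2BGR)[120:300,190:450],None,fx=3,fy=3,interpolation=cv2.INTER_CUBIC))
E
```

```text
held lip (array([ 482.6, -256.7]), array([49.4, 47.7]), 14.2) z [49.1 49.5 50.5]
tilt dx/dy,dx/dz [0.001 0.001] tool y [-22.4  21.9] z [-24.7  23.8]
cheeks 720 (array([ 518.2, -248.3]), array([10.5, 35.6]), 13.6)
low tray top 446 (array([ 511.9, -246.2]), array([28. , 46.3]), 29.7)
pos [ 481.9 -257.    25.3] jaw yaw -75.98 shift [-0.347  0.001 -0.001] q6 [-34.  42.] t 36.85 F [ 0.9  1.1 -0.2] w 0.462
pos [ 481.9 -257.    25.3] jaw yaw -75.98 shift [ 0.279 -0.002  0.017] q6 [-34.  42.] t 36.85 F [ 0.9  1.1 -0.2] w 0.462Traceback (most recent call last):
  File "<stdin>", line 6, in <module>
    return _quantile_unchecked(
        a, q, axis, out, overwrite_input, method, keepdims, weights)
    return _ureduce(a,
                    func=_quantile_ureduce_func,
    ...<5 lines>...
                    overwrite_input=overwrite_input,
                    method=method)
    r = func(a, **kwargs)
    result = _quantile(arr,
                       quantiles=q,
    ...<2 lines>...
                       out=out,
                       weights=wgt)
    slices_having_nans = np.isnan(arr[-1, ...])
                                  ~~~^^^^^^^^^
IndexError: index -1 is out of bounds for axis 0 with size 0
```

Held-tray lip centre (482.6,−256.7) against lower tray (481.5,−256.9). I'll nudge 1 mm towards −x and lower to just above the lower lip.

Emit:
drive_tool(motion=[0.3,0,0,0.012,0,0.3,0.06,0,0.012,0,0.3,0.12,0,0.012,0,0.3,0.18,0,0.012,0,0.3,0.18,0,0.012,0,0.3,0.18,0,0.012,0])

```text
time_s: 37.6
tcp_pos: [480.3, -257.5, 6.7]
eef_rot: [2.092, 0.256, -2.092]
wrist_force: [0.0, 0.4, -1.1]
gripper_width: 0.464
```

```bash
python3 m.py w18
python3 - <<'E'
from h import *
f=load('w18')
cv2.imwrite('pics/c18.png',cv2.resize(cv2.cvtColor(f['image'],cv2.COLOR_RGB2BGR)[120:300,190:450],None,fx=3,fy=3,interpolation=cv2.INTER_CUBIC))
E
```

```text
held lip (array([ 481.3, -257.4]), array([49.5, 47.5]), 13.8) z [49.1 49.7 50.8]
tilt dx/dy,dx/dz [-0.001  0.001] tool y [-22.2  21.6] z [-25.3  23.6]
cheeks 2210 (array([ 481.5, -257.1]), array([86.1, 66.1]), 14.1)
low tray top 275 (array([ 513.1, -245.6]), array([25.5, 46.2]), 31.2)
pos [ 480.4 -257.6    7. ] jaw yaw -76.02 shift [-0.53  -0.002 -0.017] q6 [-34.2  41.9] t 37.65 F [ 0.3 -0.2 -0.7] w 0.466
```

View pics/c18.png

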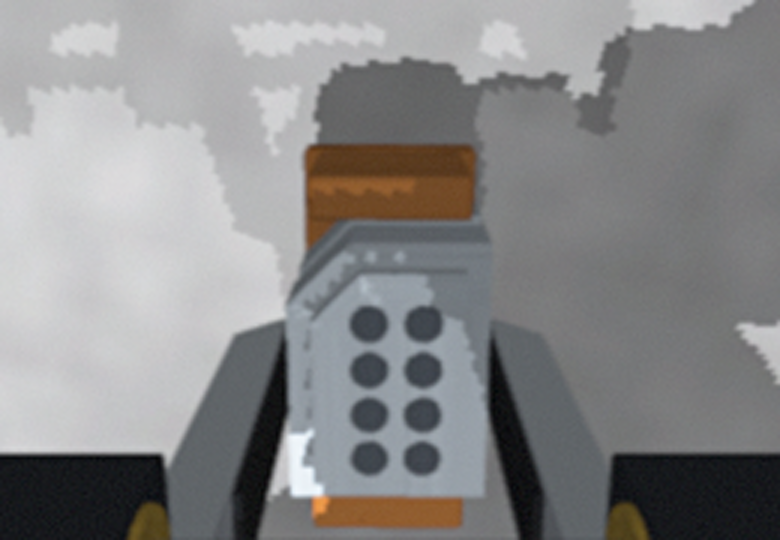

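The tray sits between the two wooden cheeks, with its cut corner at the upper left (+x,+y) matching the holder. Offset is now about 0.5 mm, so I'll lower it home.

Emit:
drive_tool(motion=[0.3,0.03,-0.004,0,0,0.3,0.05,-0.004,0,0,0.3,0.07,-0.004,0,0,0.3,0.08,-0.004,0,0,0.3,0.08,-0.004,0,0])

```text
time_s: 38.28
tcp_pos: [480.1, -257.0, -1.3]
eef_rot: [2.092, 0.257, -2.092]
wrist_force: [-0.2, 0.2, -0.7]
gripper_width: 0.466
```

Emit:
drive_tool(motion=[0.3,0.006,0,0,0,0.3,0.012,0,0,0,0.3,0.012,0,0,0])

```text
time_s: 38.65
tcp_pos: [480.2, -257.1, -1.9]
eef_rot: [2.092, 0.256, -2.091]
wrist_force: [-1.2, 1.0, 1.6]
gripper_width: 0.463
```

```bash
python3 m.py w19
```

```text
held lip (array([ 476.3, -258.2]), array([59.6, 47.8]), 14.4) z [49.1 49.9 51. ]
tilt dx/dy,dx/dz [-0.001  0.001] tool y [-22.1  21.7] z [-25.4  33.2]
cheeks 7386 (array([ 482.9, -256.2]), array([82.9, 67.2]), 13.6)
low tray top 363 (array([ 505.7, -250.6]), array([36.1, 56.1]), 13.6)
pos [ 480.3 -257.1   -1.9] jaw yaw -76.02 shift [-0.619  0.003 -0.017] q6 [-34.1  41.9] t 38.7 F [-0.8  1.4  2.7] w 0.465
```

Emit:
drive_tool(motion=[0.3,0.005,0,0,0,0.3,0.01,0,0,0,0.3,0.01,0,0,0])

```text
time_s: 39.08
tcp_pos: [480.3, -257.1, -2.0]
eef_rot: [2.092, 0.256, -2.091]
wrist_force: [-2.1, 1.2, 7.0]
gripper_width: 0.466
```

Emit:
drive_tool(motion=[0.65,-0.005,0,0,0,0.65,-0.005,0,0,0,0.65,-0.005,0,0,0,0.65,-0.005,0,0,0,0.65,-0.2,0,0,0,0.65,-0.5,0,0,0,0.65,-1,0,0,0,0.65,-1,0,0,0])

```text
time_s: 40.08
tcp_pos: [483.1, -259.0, 101.9]
eef_rot: [2.097, 0.249, -2.08]
wrist_force: [1.6, 0.2, 0.4]
gripper_width: 0.649
```

Emit:
drive_tool(motion=[0.65,-0.3,-0.3,0.3,0,0.65,-0.5,-0.6,0.5,0,0.65,-0.5,-0.9,0.7,0,0.65,-0.5,-0.9,0.7,0,0.65,-0.5,-0.9,0.7,0])

```text
time_s: 40.7
tcp_pos: [390.5, -186.7, 145.8]
eef_rot: [2.091, 0.257, -2.092]
wrist_force: [0.4, -0.1, -0.3]
gripper_width: 0.652
```

Run:
```python
from h import *
plan([0,0,0])
F={n:grab_frame(n) for n in ['wrist','scene','side']}
th=np.radians(14);c,s=np.cos(th),np.sin(th)
for n,f in F.items():
    save('e_'+n,f)
    P=band(f,(481.5,-257),62,38,56);d=P[:,:2]-[481.5,-256.9];x=d[:,0]*c+d[:,1]*s;k=abs(x)<31.5;P=P[k]
    if len(P)>20:
        zt=np.percentile(P[:,2],80);L=P[P[:,2]>zt-2];A=np.c_[L[:,:2]-L[:,:2].mean(0),np.ones(len(L))];print(n,'stack z',zt.round(1),'lip',rect(L),'outer',rect(P),'tilt',np.linalg.lstsq(A,L[:,2],rcond=None)[0].round(3))
    Q=band(f,(637.5,18),40,31,40)
    if len(Q)>20: A=np.c_[Q[:,:2]-Q[:,:2].mean(0),np.ones(len(Q))];print('  nut',len(Q),cv2.minEnclosingCircle(Q[:,:2].astype(np.float32)),'tilt,z',np.linalg.lstsq(A,Q[:,2],rcond=None)[0].round(3))
f=F['scene'];i=cv2.cvtColor(f['image'],cv2.COLOR_RGB2BGR);g=cv2.cvtColor(F['side']['image'],cv2.COLOR_RGB2BGR)
cv2.imwrite('pics/end.png',np.vstack([cv2.resize(i[100:320,150:490],(800,518))[:, :],np.zeros((1,800,3),np.uint8)]))
z=lambda a,x,y:cv2.resize(a[y:y+60,x:x+80],None,fx=5,fy=5,interpolation=cv2.INTER_CUBIC)
cv2.imwrite('pics/end2.png',np.vstack([np.hstack([z(i,165,180),z(i,310,240)]),np.hstack([z(g,267,270),z(g,315,172)])]))
```

```text
pos [ 390.5 -186.7  145.8] jaw yaw -76.02 shift [ 1.461 -2.755  3.338] q6 [-33.1  43. ] t 40.7 F [ 0.4 -0.1 -0.3] w 0.652
wrist stack z 48.4 lip (array([ 482.4, -256. ]), array([51.9, 33.7]), 14.0) outer (array([ 481.1, -256.4]), array([59.2, 44.6]), 13.8) tilt [ 1.0000e-03 -3.0000e-03  4.8053e+01]
scene stack z 48.1 lip (array([ 482. , -257.8]), array([51.6, 35. ]), 13.8) outer (array([ 481.5, -256.9]), array([62.1, 44.1]), 13.9) tilt [ 1.0000e-03 -3.0000e-03  4.7809e+01]
  nut 384 ((638.78466796875, 18.062763214111328), 21.288177490234375) tilt,z [-1.1000e-02 -1.0000e-03  3.4518e+01]
side stack z 50.4 lip (array([ 482.7, -259. ]), array([56.2, 41.8]), 16.8) outer (array([ 480.2, -257.2]), array([60.3, 48. ]), 14.5) tilt [-1.2000e-02 -1.0000e-03  5.0282e+01]
  nut 177 ((637.7387084960938, 16.510364532470703), 22.72135353088379) tilt,z [-2.000e-03  3.200e-02  3.607e+01]
```

View pics/end2.png

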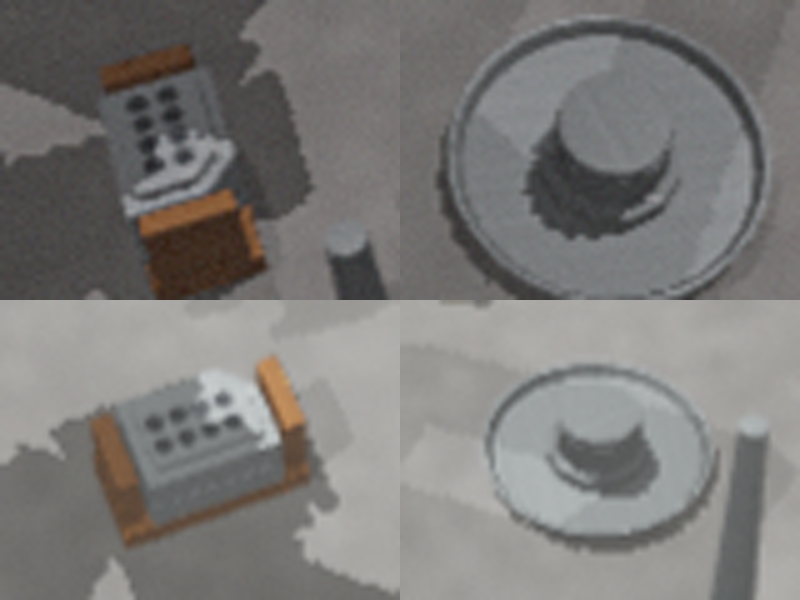

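The stack sits level in the holder: lip top 48 mm as expected, cut corner at the +x/+y end. The nut lies flat in the middle of the dish and the gripper is clear, so I'll hand in.

```bash
python3 -c "
from workcell import *
print(finish_job())"
```

```text
the job is handed in; nothing more can be done
None
```

The job is done and handed in at about 41 s of the 72 s allowed; the hand-in reports no verdict.

**What I did**
- **Nut:** I unscrewed it about 1.5 turns in two strokes, with one regrasp. I lifted it off and set it down in the dish until I felt contact.
- **Tray:** I took it out of the clamp by its short ends and set it down on clear bench. I then regrasped it by its long sides and lowered it onto the lower tray.

**Last checks**
- **Stack:** The lip top is at about 48 mm by the wrist and scene views (48 expected when fully home). It is level, at yaw 14°, and within about 1 mm of where I measured the lower tray. The cut corners match.
- **Nut:** It lies flat near the dish centre, with its top at about 35 mm as expected.
- **Gripper:** It is open, clear of everything, and reads no force.

**What disagreed or went wrong**
- **TCP offset:** In the camera depth the fingertips sit about 34.5 mm behind the reported TCP. Because of this, my first close on the nut shut above it, touching nothing. I corrected for the offset from then on, and contact heights then agreed.
- **Side camera:** It reads heights and positions 1–2 mm off the other two (50 mm for the stack). I went by the wrist and scene views.
- **Other items:** I did not measure the other things on the bench again at the end. No contact with them showed in the forces.

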